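Count three discs and hold out the row gauge

ROBOT

A 6-joint arm with a two-finger parallel gripper is mounted at the origin on the work surface. World frame = base frame: x ahead of the robot, y to its left, z up, the work surface at z = 0. Lengths are in m, angles in rad, forces in N, time in s.
With the tool pointing down it reaches from about 0.425 to 0.95 m from the base axis. Payload 3.5 kg.
Tool frame: the origin (TCP) lies on the centre line of the jaws, within the pads' length; the fingertips stand 14 mm ahead of it and the grasp point (between the pads) lies 5 mm behind it (ctrl.finger_overhang is the distance from the TCP to the fingertips, in m); z points along the fingers, y is the line along which they close (so a half turn about z gives the same grasp; the last joint's range is limited). The gripper opens to 85 mm and grips with 20 to 120 N. Pads are 22 mm wide; open, the fingers measure 114 mm over their backs; the gripper's body (76 mm by 85 mm) begins 54 mm behind the grasp point. The pads swing forward as they close: fully open they stand 13 mm farther back than shut.
Start: joints at [-1.487, 0.286, 1.577, -0, 1.279, -0.15], TCP at [0.156, -0.657, 0.245] pointing down, gripper open.
Joint ranges: [-2.77, 2.77], [-0.9, 2.22], [0.21, 2.48], [-1.53, 4.67], [0.24, 2.81], [-2.84, 2.84]. Speed limits (rad/s): [2.79, 2.79, 3.14, 3.14, 3.14, 3.14].

INTERFACE

Orientations are given as a unit quaternion [x, y, z, w].
In Python, from plant import ctrl gives the robot as it stands.
- The arm moves only by the tool send_rows, never from a script. Its argument "moves" is text: rows parted by semicolons, each of 7 numbers parted by spaces: the turn, a rotation vector about the tool's x, y, z in units of 360 degrees (1.0 is 360 degrees), then the shift along the tool's x, y, z in units of 20 cm (1.0 is 20 cm), then the gripper's target within -1 to 1 (fully open at 1, half-way at 0, shut at -1). A call has 1 to 12 rows; each row is the pose to reach, as a shift and turn from the pose commanded when the call began, along the tool's axes at that moment, turning the shorter way round; what a row does not reach only later rows make up. A row lasts 1/8 s, in which the tool goes at most 62.5 mm and 10.7 degrees, less where a joint would pass 70% of its speed; a pose out of reach is approached as far as the arm can. A call with a number of a shift or a turn outside -1 to 1 is refused whole. A call with a gripper value outside its range is refused whole. The fingers move at their own pace and stop on an object; "newtons" is the grip in N (left out, the last holds). Time passes only in rows, so rows that repeat a pose let the fingers close. It gives the time, the measured TCP pose, the force, the opening and the grip force at its end, in the units of the state.
- ctrl.get_state(): the state, without advancing time (a new reading comes with each control period).
- ctrl.read_camera(name): name is "scene" or "top" or "wrist"; returns a dict with "image" (420x560x3 uint8, red, green, blue), "fovy" (degrees; the focal length in pixels is half the picture's height over the tangent of half this angle, whatever the lens; pixels are square), "cx", "cy" (the principal point, pixels), "extrinsics" (4x4, takes a point from camera to world coordinates). Camera axes: x right, y up, looking along -z (the intrinsics and any distortion apply to the point x, -y, -z); pixel columns grow to the right and rows downward; lengths in m; the calibration is good to about 2 mm. A picture is of the moment at which its call begins. There is no depth.
- ctrl.sign_off(): hands the job in; it is judged then, once.
The state is a dict: "time": time; "qpos": joint angles; "dq": joint speeds; "joint_efforts": joint torques, N m; "eef_pos": TCP position; "tcp_rot": TCP orientation; "contact_force": force on the tool from outside, world axes, zero at the start; "wrist_torque": the same for the moment, N m; "opening": opening from 0.0 (shut) to 1.0 (fully open); "finger_force": force on a finger pad.
Only numpy, scipy, OpenCV 4.12 (cv2) and the standard library are available. Lean on these libraries where they do the work, as an engineer would, in place of code of your own. Each camera call takes 0.05 s, during which the arm holds its last target. There are 200 camera calls.

TASK

Bring the count in the long grey tray up to exactly three wooden discs, lying flat side by side (one is already there and stays; add two, and leave the other two on the table). Then take the upright black post on the row gauge, pull its sprung telescoping rod out until its pointer lines up with the tooth of the steel rider on the scale, and keep holding it there so that the strip for the row can be marked off: the program finishes while still gripping the post against the spring. Do not shift the rider, and leave the glue bottle, tape roll and tweezers where they are.

Things in the scene. Friction and masses are not known exactly. Their poses are not given: they have to be found in the camera images.
- a_mid (a point): centre (half-way up) of a turned wooden disc, 34 mm diameter, 20 mm high, axis z up, about 16 g, with rings on its top; this one starts inside the tray. The five discs are alike.
- b_mid (a point): centre (half-way up) of a turned wooden disc, 34 mm diameter, 20 mm high, axis z up, about 16 g, with rings on its top; starts flat on the table. The five discs are alike.
- c_mid (a point): centre (half-way up) of a turned wooden disc, 34 mm diameter, 20 mm high, axis z up, about 16 g, with rings on its top; starts flat on the table. The five discs are alike.
- d_mid (a point): centre (half-way up) of a turned wooden disc, 34 mm diameter, 20 mm high, axis z up, about 16 g, with rings on its top; starts flat on the table. The five discs are alike.
- e_mid (a point): centre (half-way up) of a turned wooden disc, 34 mm diameter, 20 mm high, axis z up, about 16 g, with rings on its top; starts flat on the table. The five discs are alike.
- tray: low grey tray fixed to the table, 190 mm long (its x) by 60 mm wide (its y); walls 4 mm thick with tops 9 mm above the table, inner floor 4 mm above the table, inner space 182 by 52 mm. Origin: centre of its underside, on the table; z up. Room for three discs in a row along x.
- jig: the row gauge, fixed to the table: plywood board 12 mm thick, 340 mm long along its x (from x -160 to +180) by 120 mm wide. An aluminium tube (18 mm thick, axis 34 mm above the table, y 0) lies on it from x +55 to +175, its mouth facing -x. A scale rail runs along x at y +46. Origin: on the table under the rod's axis; z up. The rod pulls out along the board's -x.
- rod: the sprung telescoping rod with post and pointer: steel rod 10 mm thick at 34 mm above the table, sliding out of the tube along the board's -x, 110 mm to its end stop. The spring pulls it back home: about 3 N at home, rising 0.5 N per 10 mm (about 8 N at the furthest mark); let go, it slides home. Origin: foot of the post's axis, 12 mm above the table; axes parallel to the board's.
- post (a point): grip point on the axis of the upright round black post at the rod's outer end, 68 mm above the table: post 16 mm diameter, from 24 mm to 90 mm above the table, with a cap 22 mm wide and 4 mm thick on top. The post stands 35 mm clear of the tube's mouth at home and moves with the rod.
- pointer (a point): tip of the flat steel pointer, 6 mm wide along x, which sticks out from the post's foot to the board's +y, 28 mm above the table; it moves with the rod, always at the same board x as the post's axis.
- mark (a point): tip of the tooth (4 mm wide) of the dark steel rider on the scale rail, the length mark; the tooth points to the board's -y, about 2 mm beyond the pointer's path in y, and the rider's block (20 mm along x, with a white line across its top above the tooth) reaches 37 mm above the table. It starts 45 to 95 mm from the pointer along the board's -x. Axes parallel to the board's. It slides if pushed by more than 8 N: do not push it.
- glue: bystander: upright white glue bottle with a blue cap, 48 mm diameter, 120 mm high, origin at the centre of its underside
- tape: bystander: roll of tape lying flat, 100 mm outside diameter, 24 mm high, origin at the centre of its underside
- tweezers: bystander: steel tweezers lying flat, 120 mm long (x), 6 mm high, origin on the table near the middle
Mind the look-alikes: they are no part of the job. Leave any purple, red or yellow look-alike of the part that bears d_mid alone.

How it is judged:
On the way:
1. exactly three discs lie flat in the tray while the rod is still at home (pointer well short of the mark) (x of a_mid in the frame of tray between -0.081 and 0.081 m and y of a_mid in the frame of tray between -0.014 and 0.014 m and z of a_mid in the frame of tray below 0.019 m and ((x of b_mid in the frame of tray between -0.081 and 0.081 m and y of b_mid in the frame of tray between -0.014 and 0.014 m and z of each of b_mid, c_mid in the frame of tray below 0.019 m and x of c_mid in the frame of tray between -0.081 and 0.081 m and y of c_mid in the frame of tray between -0.014 and 0.014 m and not (x of d_mid in the frame of tray between -0.095 and 0.095 m and y of d_mid in the frame of tray between -0.032 and 0.032 m) and not (x of e_mid in the frame of tray between -0.095 and 0.095 m and y of e_mid in the frame of tray between -0.032 and 0.032 m)) or (x of b_mid in the frame of tray between -0.081 and 0.081 m and y of b_mid in the frame of tray between -0.014 and 0.014 m and z of each of b_mid, d_mid in the frame of tray below 0.019 m and not (x of c_mid in the frame of tray between -0.095 and 0.095 m and y of c_mid in the frame of tray between -0.032 and 0.032 m) and x of d_mid in the frame of tray between -0.081 and 0.081 m and y of d_mid in the frame of tray between -0.014 and 0.014 m and not (x of e_mid in the frame of tray between -0.095 and 0.095 m and y of e_mid in the frame of tray between -0.032 and 0.032 m)) or (x of b_mid in the frame of tray between -0.081 and 0.081 m and y of b_mid in the frame of tray between -0.014 and 0.014 m and z of each of b_mid, e_mid in the frame of tray below 0.019 m and not (x of c_mid in the frame of tray between -0.095 and 0.095 m and y of c_mid in the frame of tray between -0.032 and 0.032 m) and not (x of d_mid in the frame of tray between -0.095 and 0.095 m and y of d_mid in the frame of tray between -0.032 and 0.032 m) and x of e_mid in the frame of tray between -0.081 and 0.081 m and y of e_mid in the frame of tray between -0.014 and 0.014 m) or (not (x of b_mid in the frame of tray between -0.095 and 0.095 m and y of b_mid in the frame of tray between -0.032 and 0.032 m) and x of c_mid in the frame of tray between -0.081 and 0.081 m and y of c_mid in the frame of tray between -0.014 and 0.014 m and z of each of c_mid, d_mid in the frame of tray below 0.019 m and x of d_mid in the frame of tray between -0.081 and 0.081 m and y of d_mid in the frame of tray between -0.014 and 0.014 m and not (x of e_mid in the frame of tray between -0.095 and 0.095 m and y of e_mid in the frame of tray between -0.032 and 0.032 m)) or (not (x of b_mid in the frame of tray between -0.095 and 0.095 m and y of b_mid in the frame of tray between -0.032 and 0.032 m) and x of c_mid in the frame of tray between -0.081 and 0.081 m and y of c_mid in the frame of tray between -0.014 and 0.014 m and z of each of c_mid, e_mid in the frame of tray below 0.019 m and not (x of d_mid in the frame of tray between -0.095 and 0.095 m and y of d_mid in the frame of tray between -0.032 and 0.032 m) and x of e_mid in the frame of tray between -0.081 and 0.081 m and y of e_mid in the frame of tray between -0.014 and 0.014 m) or (not (x of b_mid in the frame of tray between -0.095 and 0.095 m and y of b_mid in the frame of tray between -0.032 and 0.032 m) and not (x of c_mid in the frame of tray between -0.095 and 0.095 m and y of c_mid in the frame of tray between -0.032 and 0.032 m) and x of d_mid in the frame of tray between -0.081 and 0.081 m and y of d_mid in the frame of tray between -0.014 and 0.014 m and z of each of d_mid, e_mid in the frame of tray below 0.019 m and x of e_mid in the frame of tray between -0.081 and 0.081 m and y of e_mid in the frame of tray between -0.014 and 0.014 m)) and x of pointer in the frame of mark above 0.03 m), for 0.3 s.
At the end, for the whole second after the job is handed in: the disc that began in the tray and exactly two more lie flat on the tray's floor, and the other two are outside it; the pointer is within 5 mm of the rider's tooth along the rod, at rest, and the fingers are holding the rod there against its spring (more than 1 N) (x of a_mid in the frame of tray between -0.081 and 0.081 m and y of a_mid in the frame of tray between -0.014 and 0.014 m and z of a_mid in the frame of tray below 0.019 m and ((x of b_mid in the frame of tray between -0.081 and 0.081 m and y of b_mid in the frame of tray between -0.014 and 0.014 m and z of each of b_mid, c_mid in the frame of tray below 0.019 m and x of c_mid in the frame of tray between -0.081 and 0.081 m and y of c_mid in the frame of tray between -0.014 and 0.014 m and not (x of d_mid in the frame of tray between -0.095 and 0.095 m and y of d_mid in the frame of tray between -0.032 and 0.032 m) and not (x of e_mid in the frame of tray between -0.095 and 0.095 m and y of e_mid in the frame of tray between -0.032 and 0.032 m)) or (x of b_mid in the frame of tray between -0.081 and 0.081 m and y of b_mid in the frame of tray between -0.014 and 0.014 m and z of each of b_mid, d_mid in the frame of tray below 0.019 m and not (x of c_mid in the frame of tray between -0.095 and 0.095 m and y of c_mid in the frame of tray between -0.032 and 0.032 m) and x of d_mid in the frame of tray between -0.081 and 0.081 m and y of d_mid in the frame of tray between -0.014 and 0.014 m and not (x of e_mid in the frame of tray between -0.095 and 0.095 m and y of e_mid in the frame of tray between -0.032 and 0.032 m)) or (x of b_mid in the frame of tray between -0.081 and 0.081 m and y of b_mid in the frame of tray between -0.014 and 0.014 m and z of each of b_mid, e_mid in the frame of tray below 0.019 m and not (x of c_mid in the frame of tray between -0.095 and 0.095 m and y of c_mid in the frame of tray between -0.032 and 0.032 m) and not (x of d_mid in the frame of tray between -0.095 and 0.095 m and y of d_mid in the frame of tray between -0.032 and 0.032 m) and x of e_mid in the frame of tray between -0.081 and 0.081 m and y of e_mid in the frame of tray between -0.014 and 0.014 m) or (not (x of b_mid in the frame of tray between -0.095 and 0.095 m and y of b_mid in the frame of tray between -0.032 and 0.032 m) and x of c_mid in the frame of tray between -0.081 and 0.081 m and y of c_mid in the frame of tray between -0.014 and 0.014 m and z of each of c_mid, d_mid in the frame of tray below 0.019 m and x of d_mid in the frame of tray between -0.081 and 0.081 m and y of d_mid in the frame of tray between -0.014 and 0.014 m and not (x of e_mid in the frame of tray between -0.095 and 0.095 m and y of e_mid in the frame of tray between -0.032 and 0.032 m)) or (not (x of b_mid in the frame of tray between -0.095 and 0.095 m and y of b_mid in the frame of tray between -0.032 and 0.032 m) and x of c_mid in the frame of tray between -0.081 and 0.081 m and y of c_mid in the frame of tray between -0.014 and 0.014 m and z of each of c_mid, e_mid in the frame of tray below 0.019 m and not (x of d_mid in the frame of tray between -0.095 and 0.095 m and y of d_mid in the frame of tray between -0.032 and 0.032 m) and x of e_mid in the frame of tray between -0.081 and 0.081 m and y of e_mid in the frame of tray between -0.014 and 0.014 m) or (not (x of b_mid in the frame of tray between -0.095 and 0.095 m and y of b_mid in the frame of tray between -0.032 and 0.032 m) and not (x of c_mid in the frame of tray between -0.095 and 0.095 m and y of c_mid in the frame of tray between -0.032 and 0.032 m) and x of d_mid in the frame of tray between -0.081 and 0.081 m and y of d_mid in the frame of tray between -0.014 and 0.014 m and z of each of d_mid, e_mid in the frame of tray below 0.019 m and x of e_mid in the frame of tray between -0.081 and 0.081 m and y of e_mid in the frame of tray between -0.014 and 0.014 m)) and x of pointer in the frame of mark between -0.005 and 0.005 m and contact force between the fingers and rod above 1 N and linear speed of rod below 0.02 m/s); the arm keeps its last pose, push and grip.
It fails at once if the rider (length mark) is shifted by more than 3 mm (distance of mark from where it was at the start of the episode above 0.003 m).
It fails at once if glue bottle, tape roll or tweezers are moved by more than 20 mm, or the bottle is tipped (distance of any of glue, tape, tweezers from where it was at the start of the episode above 0.02 m or angle between glue's own z axis and vertical above 0.4 rad).
It also fails if it takes over 58 s, if anything falls off the work surface, if the arm or the gripper's body presses on something with over 40 N, if the wrist force passes 120 N, or if a joint passes its speed limit or range.

## Working session

There is one attempt and no reset: what is moved stays moved. The work goes in short steps, Python scripts to look and compute and a tool call to move; the robot and the scene stay as the last step left them, time stands still between calls to the robot, and variables do not carry over. Pictures are saved under pics/ and viewed, at most 10 in all, crops included, and the job is handed in when it is done.

Besides the shell and the picture viewer there is one more tool, called after "Request:" by a JSON object that holds its "name" and its "arguments". send_rows: Moves the arm, as the interface text tells. Its arguments: {"type":"object","properties":{"moves":{"type":"string"},"newtons":{"type":"number"}},"required":["moves"]}

```bash
mkdir -p pics
cat > h.py <<'E'
import numpy as np,cv2
from plant import ctrl
def cam(n,save=None):
    c=ctrl.read_camera(n)
    if save: cv2.imwrite('pics/'+save,c['image'][:,:,::-1])
    return c
def ray(c,u,v):
    f=c['image'].shape[0]/2/np.tan(np.radians(c['fovy'])/2)
    E=np.array(c['extrinsics']); d=E[:3,:3]@np.array([(u-c['cx'])/f,-(v-c['cy'])/f,-1.])
    return E[:3,3],d
def onz(c,u,v,z):
    o,d=ray(c,u,v); return o+d*(z-o[2])/d[2]
E
python3 - <<'E'
from h import *
for n in('scene','top'):
    c=cam(n,n+'1.png'); print(n,[k for k in c],c['fovy'],c['cx'],c['cy']); print(np.round(c['extrinsics'],3))
s=ctrl.get_state(); print(s)
E
```

```text
scene ['image', 'fovy', 'cx', 'cy', 'extrinsics'] 43.64499075446692 284.2534561423015 214.74763566066594
[[-0.246 -0.648  0.721  1.438]
 [ 0.969 -0.157  0.19   0.28 ]
 [-0.01   0.746  0.666  0.884]
 [ 0.     0.     0.     1.   ]]
top ['image', 'fovy', 'cx', 'cy', 'extrinsics'] 50.34639379020978 278.1161508976682 210.2057727422567
[[ 0.046  0.974 -0.22   0.341]
 [-0.999  0.044 -0.014  0.056]
 [-0.004  0.22   0.975  1.138]
 [ 0.     0.     0.     1.   ]]
{'time': 0.1, 'qpos': array([-1.48701331e+00,  2.87107142e-01,  1.57808808e+00, -8.58990992e-06,
        1.27860298e+00, -1.49986644e-01]), 'dq': array([-0.00024159, -0.00178796, -0.00344618,  0.00195185, -0.00117932,
       -0.00079862]), 'joint_efforts': array([ 8.18867684e-04, -4.07297516e+01, -2.93698722e+01, -1.33848462e-04,
        3.41598199e-03,  2.98689095e-06]), 'eef_pos': array([ 0.15634708, -0.65603841,  0.2440343 ]), 'tcp_rot': array([ 9.93175993e-01,  1.16620024e-01,  3.23878496e-05, -1.10230553e-03]), 'contact_force': array([-0.06985515, -0.35905488, -0.48846092]), 'wrist_torque': array([ 0.03484018, -0.02817308, -0.03421416]), 'finger_force': 0.0, 'opening': 1.0035346273547994}
```

View pics/top1.png

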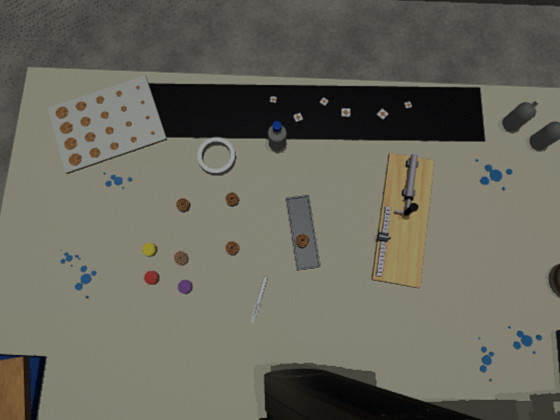

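View pics/scene1.png

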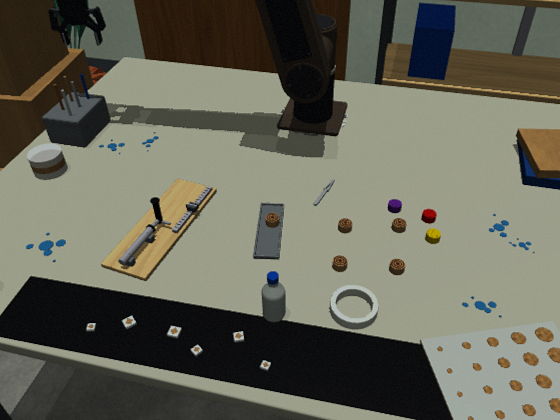

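The top picture shows the discs at (183,205), (232,199), (181,258) and (232,248), with one in the tray at (302,241). The tray is centred at about (302,232). The jig has its post at (410,209) and the rider at (383,237). I'll measure the two nearest discs, the tray and the board.

Run:
```python
from h import *
c=cam('top'); im=c['image']; hsv=cv2.cvtColor(im,cv2.COLOR_RGB2HSV)
print([ (p,hsv[p[1],p[0]].tolist()) for p in [(232,248),(230,250),(295,215),(400,260),(300,170),(383,237)]])
def blob(m,x0,x1,y0,y1):
    M=np.zeros(m.shape,np.uint8); M[y0:y1,x0:x1]=m[y0:y1,x0:x1]
    cs,_=cv2.findContours(M,cv2.RETR_EXTERNAL,cv2.CHAIN_APPROX_NONE); return max(cs,key=cv2.contourArea)
h,s,v=[hsv[:,:,i].astype(int) for i in range(3)]
disc=((s>90)&(v<210)&(h<20)).astype(np.uint8)*255
for (u,w) in [(183,205),(232,199),(181,258),(232,248),(302,241)]:
    b=blob(disc,u-14,u+14,w-14,w+14); (a,e),r=cv2.minEnclosingCircle(b)
    print('disc',a,e,r,np.round(onz(c,a,e,.016),4))
grey=((s<45)&(v<150)).astype(np.uint8)*255
b=blob(grey|disc,278,328,188,278); R=cv2.minAreaRect(b); P=cv2.boxPoints(R)
W=np.array([onz(c,*p,.007) for p in P]); print('tray',np.round(W,3).tolist(),W.mean(0),[np.linalg.norm(W[i]-W[i-1]) for i in range(4)])
wood=((s>70)&(h>8)&(h<25)&(v>110)).astype(np.uint8)*255
b=blob(wood,355,450,140,300); R=cv2.minAreaRect(b);P=cv2.boxPoints(R)
W=np.array([onz(c,*p,.010) for p in P]); print('board',np.round(W,3).tolist(),W.mean(0),[np.linalg.norm(W[i]-W[i-1]) for i in range(4)])
for n,p,z in [('cap',(410,209),.09),('rider',(383,237),.037)]: print(n,onz(c,*p,z))
cv2.imwrite('pics/top_zoom.png',cv2.resize(im[145:295,350:450,::-1],None,fx=5,fy=5,interpolation=cv2.INTER_CUBIC)[::1][:600] if 0 else cv2.resize(im[145:295,270:450,::-1],None,fx=4,fy=4,interpolation=cv2.INTER_CUBIC))
```

```text
[((232, 248), [13, 162, 63]), ((230, 250), [13, 153, 70]), ((295, 215), [102, 13, 96]), ((400, 260), [22, 105, 151]), ((300, 170), [28, 31, 132]), ((383, 237), [108, 17, 73])]
disc 182.44117736816406 204.44117736816406 6.600533962249756 [0.5974 0.3193 0.016 ]
disc 231.740966796875 198.81324768066406 6.427130222320557 [0.6182 0.193  0.016 ]
disc 180.2857208251953 257.71429443359375 6.326266288757324 [0.4598 0.3118 0.016 ]
disc 231.6999969482422 247.5 6.628826141357422 [0.4915 0.1843 0.016 ]
disc 301.6938781738281 240.2244873046875 6.782520294189453 [0.5182 0.0082 0.016 ]
tray [[0.655, 0.075, 0.007], [0.661, -0.054, 0.007], [0.429, -0.059, 0.007], [0.424, 0.064, 0.007]] [0.54228716 0.00656058 0.007     ] [np.float64(0.2316838226565985), np.float64(0.1285702057869229), np.float64(0.23164978211447065), np.float64(0.12298049445934828)]
board [[0.424, -0.171, 0.01], [0.765, -0.216, 0.01], [0.753, -0.343, 0.01], [0.414, -0.29, 0.01]] [ 0.58926613 -0.25493144  0.01      ] [np.float64(0.11920287616981297), np.float64(0.34398858529435583), np.float64(0.12705926978140844), np.float64(0.3431708307304246)]
cap [ 0.59415131 -0.24605751  0.09      ]
rider [ 0.53224227 -0.19288261  0.037     ]
```

View pics/top_zoom.png

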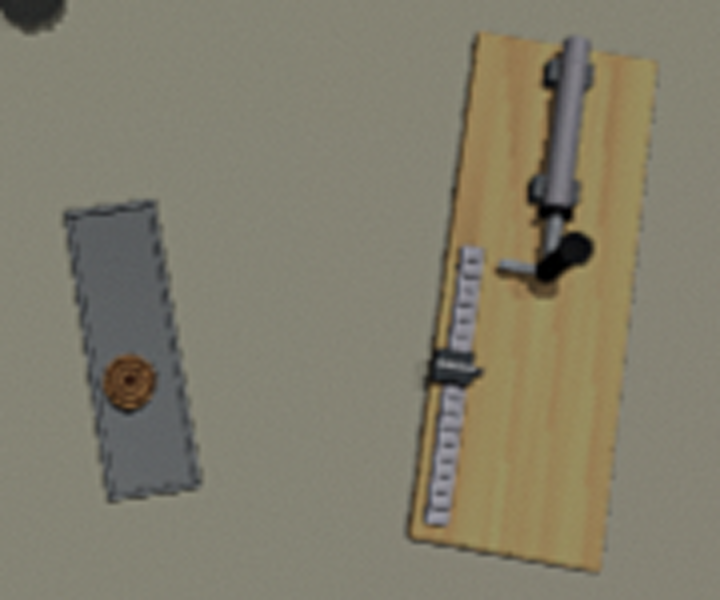

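The zoom (4x, offset 270,145) shows the tray corners at (65,210), (155,201), (201,488) and (110,500). The post cap is at (577,248), the pointer tip at (499,266), and the rider tooth tip at (482,372).

Run:
```python
from h import *
c=cam('top'); Z=lambda u,v,z:onz(c,270+(u+.5)/4-.5,145+(v+.5)/4-.5,z)
T=np.array([Z(*p,.007) for p in [(65,210),(155,201),(201,488),(110,500)]])
tc=T.mean(0); ax=(T[0]+T[1]-T[2]-T[3])[:2]; ax/=np.linalg.norm(ax); ay=np.array([-ax[1],ax[0]])
print('tray',T.round(3).tolist(),tc,ax,np.degrees(np.arctan2(ax[1],ax[0])),[np.linalg.norm(T[i]-T[i-1]) for i in range(4)])
d=np.array([.5182,.0082])-tc[:2]; print('disc in tray',d@ax,d@ay)
for x in(.055,0,.06): print(x,tc[:2]+x*ax)
B=np.array([Z(*p,.012) for p in [(476,33),(657,62),(600,572),(410,537)]]); 
bx=(B[0]+B[1]-B[2]-B[3])[:2]; bx/=np.linalg.norm(bx); by=np.array([-bx[1],bx[0]])
o=B.mean(0)[:2]-.01*bx; print('board',B.round(3).tolist(),'ax',bx,np.degrees(np.arctan2(bx[1],bx[0])),'o',o,[np.linalg.norm(B[i]-B[i-1]) for i in range(4)])
for n,p,z in [('cap',(577,248),.094),('ptr',(499,266),.028),('tooth',(482,372),.028),('riderline',(455,366),.037)]:
    q=Z(*p,z); e=q[:2]-o; print(n,q,'board',e@bx,e@by)
s=ctrl.get_state(); from scipy.spatial.transform import Rotation as R
print(R.from_quat(s['tcp_rot']).as_matrix().round(3), ctrl.finger_overhang)
w=cam('wrist'); M=R.from_quat(s['tcp_rot']).as_matrix(); E=np.array(w['extrinsics']); print('cam in tool',M.T@(E[:3,3]-s['eef_pos']),(M.T@E[:3,:3]).round(3),w['fovy'])
```

```text
tray [[0.631, 0.053, 0.007], [0.64, -0.005, 0.007], [0.454, -0.04, 0.007], [0.444, 0.017, 0.007]] [0.54257503 0.00600235 0.007     ] [0.98223525 0.18765373] 10.815889980639179 [np.float64(0.19054404964346078), np.float64(0.05916604470640106), np.float64(0.18886181924079185), np.float64(0.05794281160874364)]
disc in tray -0.023529619243027683 0.006732675512774506
0.055 [0.59659797 0.0163233 ]
0 [0.54257503 0.00600235]
0.06 [0.60150915 0.01726157]
board [[0.764, -0.215, 0.012], [0.749, -0.334, 0.012], [0.413, -0.289, 0.012], [0.43, -0.171, 0.012]] ax [ 0.99126445 -0.13188932] -7.578782396540084 o [ 0.5789812  -0.25072941] [np.float64(0.3371089485535989), np.float64(0.1203247599453902), np.float64(0.33852694447453524), np.float64(0.11886734629850443)]
cap [ 0.59945771 -0.25428435  0.094     ] board 0.020766490694626993 -0.0008232467625669227
ptr [ 0.60178765 -0.22413745  0.028     ] board 0.019100027859444924 0.029367597610294022
tooth [ 0.53303741 -0.21275496  0.028     ] board -0.050550873825163066 0.03158322649105117
riderline [ 0.53449316 -0.19382671  0.037     ] board -0.05160427554375668 0.050538123641021955
[[ 0.973  0.232 -0.   ]
 [ 0.232 -0.973  0.002]
 [ 0.    -0.001 -1.   ]] 0.014
cam in tool [ 0.07444621  0.00013053 -0.12869212] [[ 0.     0.957  0.292]
 [ 1.    -0.    -0.   ]
 [-0.     0.292 -0.957]] 68.69139464716146
```

The sizes check out: tray 190x59, board 338x119, and the pointer sits 70 mm short of the tooth. Now I'll go above the first disc.

Request:
{"name": "send_rows", "arguments": {"moves": "0 0 0.0072 0.5 -0.5 0 1; 0 0 0.0072 1 -1 0 1; 0 0 0.0072 1 -1 0 1; 0 0 0.0072 1 -1 0 1; 0 0 0.0072 1 -1 0 1; 0 0 0.0072 1 -1 0 1; 0 0 0.0072 1 -1 0 1", "newtons": 40}}

```text
time: 1.12
eef_pos: [0.3044, -0.4163, 0.2455]
tcp_rot: [0.996, 0.094, -0.0, 0.0]
contact_force: [-1.0, -0.4, -0.9]
opening: 1.007
finger_force: 0.0
```

Request:
{"name": "send_rows", "arguments": {"moves": "0 0 0 1 -1 0 1; 0 0 0 1 -1 0 1; 0 0 0 1 -1 0 1; 0 0 0 1 -1 0 1; 0 0 0 1 -1 0 1; 0 0 0 1 -1 0 1"}}

```text
time: 1.88
eef_pos: [0.4644, -0.1816, 0.2453]
tcp_rot: [0.995, 0.095, -0.0, 0.0]
contact_force: [-0.4, -1.3, -0.3]
opening: 0.998
finger_force: 0.0
```

Request:
{"name": "send_rows", "arguments": {"moves": "0 0 0 0.25 -0.8 0.2 1; 0 0 0 0.25 -0.8 0.2 1; 0 0 0 0.25 -0.8 0.2 1; 0 0 0 0.25 -0.8 0.2 1; 0 0 0 0.25 -0.8 0.2 1"}}

```text
time: 2.5
eef_pos: [0.4831, -0.017, 0.2056]
tcp_rot: [0.996, 0.093, 0.0, 0.0]
contact_force: [-0.8, -0.1, 0.2]
opening: 0.997
finger_force: 0.0
```

Request:
{"name": "send_rows", "arguments": {"moves": "0 0 0 0.23 -0.98 0.35 1; 0 0 0 0.23 -0.98 0.35 1; 0 0 0 0.23 -0.98 0.35 1; 0 0 0 0.23 -0.98 0.35 1; 0 0 0 0.23 -0.98 0.35 1; 0 0 0 0.23 -0.98 0.35 1"}}

```text
time: 3.25
eef_pos: [0.4923, 0.1842, 0.136]
tcp_rot: [0.996, 0.093, 0.001, 0.0]
contact_force: [0.0, -0.6, 0.7]
opening: 1.004
finger_force: 0.0
```

```bash
cat >> h.py <<'E'
from scipy.spatial.transform import Rotation as R
def goto(t):
    s=ctrl.get_state(); M=R.from_quat(s['tcp_rot']).as_matrix()
    print('at',s['eef_pos'].round(4),'ang',np.degrees(np.arctan2(M[1,0],M[0,0])).round(2),'units',((M.T@(np.array(t)-s['eef_pos']))/.2).round(3))
def discs(c,z):
    hsv=cv2.cvtColor(c['image'],cv2.COLOR_RGB2HSV); h,s,v=[hsv[:,:,i].astype(int) for i in range(3)]
    m=((s>90)&(v<230)&(h<20)).astype(np.uint8)*255; m=cv2.morphologyEx(m,cv2.MORPH_CLOSE,np.ones((9,9)))
    out=[]
    for k in cv2.findContours(m,cv2.RETR_EXTERNAL,cv2.CHAIN_APPROX_NONE)[0]:
        if cv2.contourArea(k)>300:
            (a,b),r=cv2.minEnclosingCircle(k); o=onz(c,a,b,z); out.append(o); print('disc px',round(a),round(b),round(r),o.round(4))
    return out
E
python3 - <<'E'
from h import *
c=cam('wrist','w1.png'); discs(c,.012); goto([.4915,.1843,.02])
E
```

```text
disc px 293 388 51 [0.3028 0.1414 0.012 ]
disc px 545 376 23 [ 0.3649 -0.1103  0.012 ]
disc px 55 378 64 [0.2691 0.3843 0.012 ]
disc px 400 372 65 [0.3428 0.0373 0.012 ]
disc px 474 336 28 [ 0.3988 -0.0201  0.012 ]
disc px 394 305 25 [0.4181 0.0663 0.012 ]
disc px 191 345 78 [0.3367 0.2506 0.012 ]
disc px 55 254 26 [0.4126 0.3805 0.012 ]
disc px 498 216 27 [0.5199 0.0038 0.012 ]
disc px 135 215 23 [0.4624 0.3114 0.012 ]
disc px 286 207 21 [0.4938 0.1843 0.012 ]
disc px 306 40 27 [0.6219 0.1939 0.012 ]
disc px 133 36 31 [0.6011 0.3192 0.012 ]
at [0.4922 0.1841 0.1361] ang 10.66 units [-0.004 -0.002  0.581]
```

View pics/w1.png

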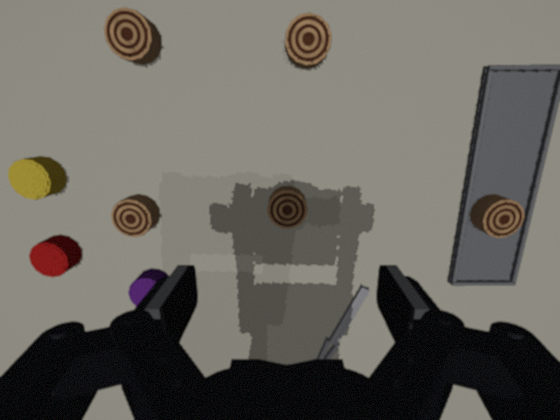

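The wrist view has the target disc at (287,207) on the centre line. The tweezers tip at (365,288) and the purple disc are both clear of the fingers' descent. I'll descend and grip.

Request:
{"name": "send_rows", "arguments": {"moves": "0 0 0 0.01 0 0.3 1; 0 0 0 0.01 0 0.5 0.5; 0 0 0 0.01 0 0.58 0.4; 0 0 0 0.01 0 0.58 0.3; 0 0 0 0.01 0 0.58 -1; 0 0 0 0.01 0 0.58 -1; 0 0 0 0.01 0 0.58 -1; 0 0 0 0.01 0 0.58 -1; 0 0 0 0.01 0 0.58 -1; 0 0 0 0.01 0 0.58 -1", "newtons": 35}}

```text
time: 4.55
eef_pos: [0.4952, 0.1865, 0.0217]
tcp_rot: [0.996, 0.094, 0.002, 0.0]
contact_force: [0.5, -1.3, 5.8]
opening: 0.376
finger_force: 35.2
```

Request:
{"name": "send_rows", "arguments": {"moves": "0 0 0 0 0 -0.2 -1; 0 0 0 0 0 -0.3 -1; 0 0 0 0.17 0.93 -0.3 -1; 0 0 0 0.17 0.93 -0.3 -1; 0 0 0 0.17 0.93 -0.3 -1; 0 0 0 0.17 0.93 -0.3 -1; 0 0 0 0.17 0.93 -0.3 -1"}}

```text
time: 5.42
eef_pos: [0.561, 0.0101, 0.0793]
tcp_rot: [0.996, 0.094, -0.0, -0.0]
contact_force: [-0.1, 0.5, -0.2]
opening: 0.376
finger_force: 34.9
```

Run:
```python
from h import *
c=cam('wrist','w2.png'); goto([.5632,.0099,.025]); print(ctrl.get_state()['opening'])
```

```text
at [0.5607 0.0109 0.0791] ang 10.83 units [0.012 0.007 0.271]
0.37975071227189433
```

View pics/w2.png

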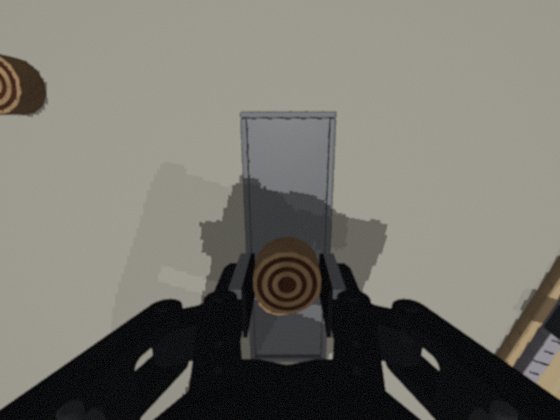

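The disc is held level at (287,284), centred between the tray walls. I'll lower it, release it and lift clear.

Request:
{"name": "send_rows", "arguments": {"moves": "0 0 0 0.015 0.01 0.15 -1; 0 0 0 0.015 0.01 0.265 -1; 0 0 0 0.015 0.01 0.265 -1; 0 0 0 0.015 0.01 0.265 -1; 0 0 0 0.015 0.01 0.265 0; 0 0 0 0.015 0.01 0.265 0.2; 0 0 0 0.015 0.01 0.265 0.2; 0 0 0 0.015 0.01 0.265 0.4; 0 0 0 0.015 0.01 0 0.4; 0 0 0 0.015 0.01 -0.2 1; 0 0 0 0.015 0.01 -0.2 1; 0 0 0 0.015 0.01 -0.2 1"}}

```text
time: 6.98
eef_pos: [0.5642, 0.0086, 0.1187]
tcp_rot: [0.996, 0.094, -0.001, -0.0]
contact_force: [-0.7, -0.3, -0.0]
opening: 0.999
finger_force: 0.0
```

Run:
```python
from h import *
c=cam('top'); 
for o in discs(c,.016) or []: pass
hsv=cv2.cvtColor(c['image'],cv2.COLOR_RGB2HSV)
c=cam('wrist','w3.png'); discs(c,.018); goto([.6205,.1935,.13])
```

```text
disc px 15 388 34 [0.1341 0.6739 0.016 ]
disc px 380 252 28 [ 0.4972 -0.1911  0.016 ]
disc px 276 233 23 [0.5338 0.0729 0.016 ]
disc px 310 188 37 [ 0.6564 -0.0086  0.016 ]
disc px 400 202 51 [ 0.6282 -0.2425  0.016 ]
disc px 68 136 29 [0.7729 0.6425 0.016 ]
disc px 381 404 36 [ 0.3941 -0.1161  0.018 ]
disc px 230 386 29 [0.3889 0.0296 0.018 ]
disc px 44 390 45 [0.3503 0.2021 0.018 ]
disc px 542 376 25 [ 0.4552 -0.2534  0.018 ]
disc px 146 329 25 [0.4382 0.1104 0.018 ]
disc px 408 322 36 [ 0.4886 -0.1139  0.018 ]
disc px 184 303 37 [0.4708 0.0808 0.018 ]
disc px 282 240 47 [0.5434 0.0081 0.018 ]
disc px 524 266 99 [ 0.5582 -0.1914  0.018 ]
disc px 48 92 34 [0.6222 0.1882 0.018 ]
at [0.5634 0.0087 0.1175] ang 10.8 units [ 0.453 -0.854 -0.063]
```

View pics/w3.png

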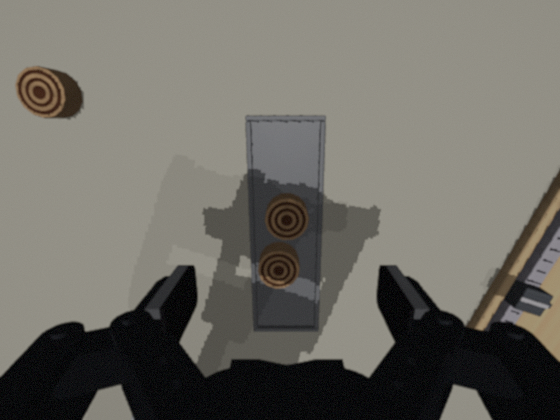

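Two discs now lie flat in the tray, at (287,217) and (278,268). Next is the second disc.

Request:
{"name": "send_rows", "arguments": {"moves": "0 0 0 0.455 -0.855 0 1; 0 0 0 0.455 -0.855 0 1; 0 0 0 0.455 -0.855 0 1; 0 0 0 0.455 -0.855 0 1; 0 0 0 0.455 -0.855 0 1; 0 0 0 0.455 -0.855 0 1"}}

```text
time: 7.82
eef_pos: [0.6214, 0.1922, 0.1183]
tcp_rot: [0.996, 0.093, -0.001, 0.0]
contact_force: [-0.0, 0.2, -1.2]
opening: 1.002
finger_force: 0.0
```

Run:
```python
from h import *
c=cam('wrist'); discs(c,.016); goto([.6205,.1935,.02])
```

```text
disc px 198 394 53 [0.4283 0.2417 0.016 ]
disc px 367 395 42 [0.4582 0.0821 0.016 ]
disc px 304 390 31 [0.4527 0.1427 0.016 ]
disc px 46 371 22 [0.43   0.3842 0.016 ]
disc px 408 372 45 [0.4922 0.052  0.016 ]
disc px 497 352 71 [ 0.5292 -0.0211  0.016 ]
disc px 172 322 50 [0.5057 0.2736 0.016 ]
disc px 394 298 31 [0.5657 0.0875 0.016 ]
disc px 286 214 22 [0.6227 0.1932 0.016 ]
disc px 125 210 25 [0.6031 0.3173 0.016 ]
at [0.6216 0.1921 0.1187] ang 10.7 units [-0.003 -0.008  0.493]
```

Request:
{"name": "send_rows", "arguments": {"moves": "0 0 0 0 0 0.25 1; 0 0 0 0 0 0.42 0.5; 0 0 0 0 0 0.49 0.4; 0 0 0 0 0 0.49 0.3; 0 0 0 0 0 0.49 -1; 0 0 0 0 0 0.49 -1; 0 0 0 0 0 0.49 -1; 0 0 0 0 0 0.49 -1; 0 0 0 0 0 0.49 -1; 0 0 0 0 0 0.49 -1; 0 0 0 0 0 0.3 -1; 0 0 0 0 0 0.15 -1"}}

```text
time: 9.38
eef_pos: [0.6219, 0.1937, 0.0903]
tcp_rot: [0.996, 0.094, -0.0, -0.0]
contact_force: [-0.3, -0.6, 0.3]
opening: 0.375
finger_force: 34.8
```

Run:
```python
from h import *
goto([.6075,.0185,.085])
```

```text
at [0.6219 0.1937 0.0903] ang 10.81 units [-0.235  0.847  0.026]
```

Request:
{"name": "send_rows", "arguments": {"moves": "0 0 0 -0.235 0.85 0 -1; 0 0 0 -0.235 0.85 0 -1; 0 0 0 -0.235 0.85 0 -1; 0 0 0 -0.235 0.85 0 -1; 0 0 0 -0.235 0.85 0 -1; 0 0 0 -0.235 0.85 0.2 -1; 0 0 0 -0.235 0.85 0.32 -1; 0 0 0 -0.235 0.85 0.32 -1; 0 0 0 -0.235 0.85 0.32 -1"}}

```text
time: 10.5
eef_pos: [0.6081, 0.0189, 0.0259]
tcp_rot: [0.995, 0.095, 0.0, 0.0]
contact_force: [0.2, -0.9, 0.5]
opening: 0.377
finger_force: 47.8
```

Request:
{"name": "send_rows", "arguments": {"moves": "0 0 0 0 0 0 0; 0 0 0 0 0 0 0.2; 0 0 0 0 0 0 0.2; 0 0 0 0 0 0 0.4; 0 0 0 0 0 -0.3 0.4; 0 0 0 0 0 -0.6 1; 0 0 0 0 0 -0.6 1; 0 0 0 0 0 -0.6 1; 0 0 0 0 0 -0.6 1"}}

```text
time: 11.62
eef_pos: [0.6063, 0.0179, 0.143]
tcp_rot: [0.996, 0.094, -0.002, -0.0]
contact_force: [0.2, 0.2, 0.7]
opening: 1.0
finger_force: 0.0
```

Run:
```python
from h import *
c=cam('wrist','w4.png'); goto([.597,-.2535,.17])
```

```text
at [0.6064 0.0179 0.143 ] ang 10.8 units [-0.301  1.324 -0.136]
```

View pics/w4.png

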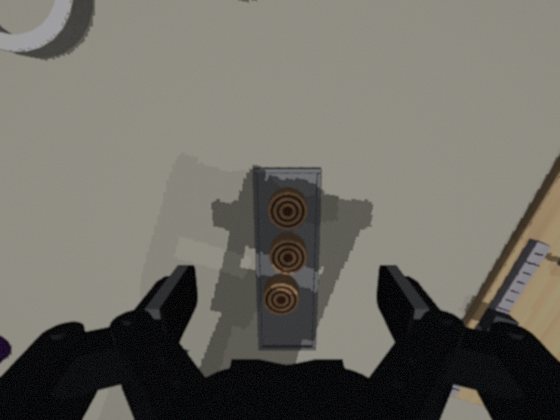

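All three discs lie flat in the tray, at (288,210), (288,257) and (281,298). Next I'll turn and go to the post, closing along the rod so the fingers hold it directly.

Request:
{"name": "send_rows", "arguments": {"moves": "0 0 -0.199 -0.3 1 -0.2 1; 0 0 -0.199 -0.3 1 -0.2 1; 0 0 -0.199 -0.3 1 -0.2 1; 0 0 -0.199 -0.3 1 -0.2 1; 0 0 -0.199 -0.3 1 -0.2 1; 0 0 -0.199 -0.3 1 -0.2 1; 0 0 -0.199 -0.3 1 -0.2 1; 0 0 -0.199 -0.3 1 -0.2 1"}}

```text
time: 12.68
eef_pos: [0.5857, -0.1897, 0.1837]
tcp_rot: [0.753, 0.658, -0.001, -0.001]
contact_force: [0.1, 1.0, -0.4]
opening: 0.998
finger_force: 0.0
```

Run:
```python
from h import *
goto([.599,-.2535,.18])
```

```text
at [ 0.5857 -0.1897  0.1837] ang 82.34 units [-0.307  0.109  0.018]
```

Request:
{"name": "send_rows", "arguments": {"moves": "0 0 0 -0.31 0.11 0 1; 0 0 0 -0.31 0.11 0 1; 0 0 0 -0.31 0.11 0 1"}}

```text
time: 13.05
eef_pos: [0.5995, -0.2542, 0.1843]
tcp_rot: [0.753, 0.658, -0.0, -0.001]
contact_force: [-0.4, -0.6, 0.3]
opening: 0.999
finger_force: 0.0
```

Run:
```python
from h import *
c=cam('wrist','w5.png'); goto([.599,-.2535,.063])
```

```text
at [ 0.5995 -0.2536  0.1845] ang 82.37 units [-0.001 -0.002  0.607]
```

View pics/w5.png

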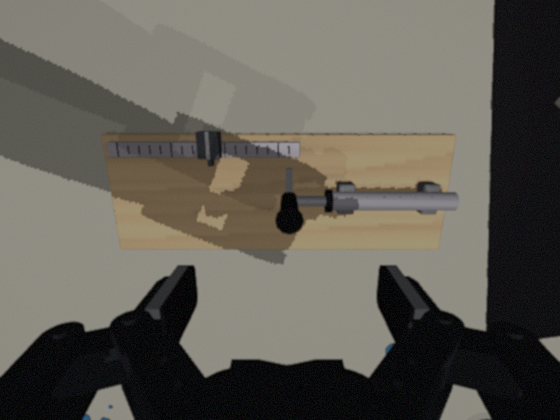

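The post cap is at (290,219), the pointer tip at (290,168), and the tooth tip at (211,164).

Run:
```python
from h import *
c=cam('wrist'); b=np.radians(-7.63); bx=np.array([np.cos(b),np.sin(b)]); by=np.array([-bx[1],bx[0]])
P={}
for n,p,z in [('cap',(290,219),.094),('ptr',(289.5,168),.028),('tooth',(211,164),.028),('line',(208,145),.037),('bl',(118,249),.012),('br',(441,249),.012),('tl',(103,134),.012),('tr',(455,134),.012)]:
    P[n]=onz(c,*p,z)[:2]; e=P[n]-P.get('cap'); print(n,P[n],e@bx,e@by)
for a,k in(('bl','br'),('tl','tr')): d=P[k]-P[a]; print(np.linalg.norm(d),np.degrees(np.arctan2(d[1],d[0])))
goto([*P['cap'],.063])
```

```text
cap [ 0.60230692 -0.25243958] 0.0 0.0
ptr [ 0.60603643 -0.22457451] -3.3045663756901656e-06 0.028113544393714267
tooth [ 0.53437632 -0.21126581] -0.07279601508410707 0.03178971458825734
line [ 0.5375363  -0.19350932] -0.07202164139243653 0.04980856389494899
bl [ 0.41351006 -0.28864653] -0.18231788713136024 -0.0609539462267056
br [ 0.75421101 -0.33388933] 0.16137367765862573 -0.0605594795902848
tl [ 0.43388573 -0.17136875] -0.17769422432570697 0.057990856734716274
tr [ 0.76598871 -0.21574419] 0.15736033130095234 0.05810340356510762
0.34369179116137816 -7.564239690999468
0.3350545745292357 -7.610754005494998
at [ 0.5996 -0.2532  0.1847] ang 82.43 units [0.005 0.014 0.608]
```

Request:
{"name": "send_rows", "arguments": {"moves": "0 0 0 0.005 0.01 0.3 1; 0 0 0 0.005 0.01 0.5 1; 0 0 0 0.005 0.01 0.605 1; 0 0 0 0.005 0.01 0.605 0.2; 0 0 0 0.005 0.01 0.605 -0.3; 0 0 0 0.005 0.01 0.605 -1; 0 0 0 0.005 0.01 0.605 -1; 0 0 0 0.005 0.01 0.605 -1; 0 0 0 0.005 0.01 0.605 -1; 0 0 0 0.005 0.01 0.605 -1; 0 0 0 0.005 0.01 0.605 -1", "newtons": 60}}

```text
time: 14.52
eef_pos: [0.6013, -0.2539, 0.0664]
tcp_rot: [0.752, 0.659, -0.001, -0.001]
contact_force: [-5.9, 1.2, 6.3]
opening: 0.181
finger_force: 58.2
```

The post is gripped (15 mm opening). I'll pull about 60 mm, then look.

Request:
{"name": "send_rows", "arguments": {"moves": "0 0 0 0 -0.05 0 -1; 0 0 0 0 -0.1 0 -1; 0 0 0 0 -0.15 0 -1; 0 0 0 0 -0.2 0 -1; 0 0 0 0 -0.25 0 -1; 0 0 0 0 -0.3 0 -1; 0 0 0 0 -0.3 0 -1; 0 0 0 0 -0.3 0 -1"}}

```text
time: 15.52
eef_pos: [0.5441, -0.2462, 0.0664]
tcp_rot: [0.752, 0.659, 0.001, 0.002]
contact_force: [5.5, 1.8, 5.5]
opening: 0.183
finger_force: 59.6
```

Run:
```python
from h import *
goto([.6013,-.2539,.0664])
c=cam('wrist'); im=c['image'][20:270,130:430,::-1]
cv2.imwrite('pics/w6.png',cv2.resize(im,None,fx=2.4,fy=2.4,interpolation=cv2.INTER_CUBIC))
```

```text
at [ 0.5441 -0.2462  0.0664] ang 82.42 units [-0.001  0.289  0.001]
```

View pics/w6.png

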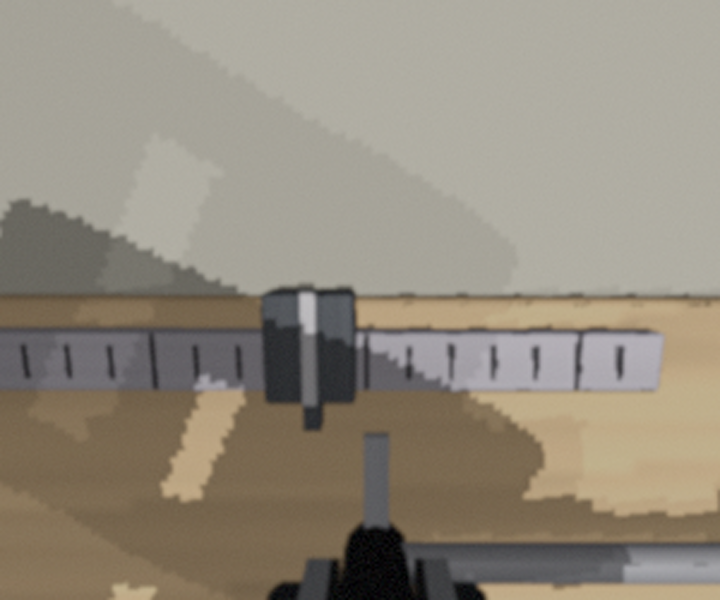

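In the crop the pointer tip is at (376,436) and the tooth tip at (313,427). With the 6 mm pointer spanning about 25 px, about 14.5 mm remains.

Request:
{"name": "send_rows", "arguments": {"moves": "0 0 0 0 -0.03 0 -1; 0 0 0 0 -0.055 0 -1; 0 0 0 0 -0.072 0 -1; 0 0 0 0 -0.072 0 -1; 0 0 0 0 -0.072 0 -1; 0 0 0 0 -0.072 0 -1"}}

```text
time: 16.32
eef_pos: [0.5302, -0.2443, 0.0664]
tcp_rot: [0.752, 0.659, 0.002, 0.003]
contact_force: [5.9, 0.6, 4.8]
opening: 0.182
finger_force: 59.8
```

Run:
```python
from h import *
c=cam('wrist'); im=c['image'][120:270,180:380,::-1]
cv2.imwrite('pics/w7.png',cv2.resize(im,None,fx=4,fy=4,interpolation=cv2.INTER_CUBIC))
s=ctrl.get_state();print(s['dq'].round(4),s['contact_force'],s['finger_force'],s['eef_pos'])
```

```text
[ 0.0002 -0.0014 -0.0006 -0.0014  0.0001 -0.0014] [6.43706544 1.36279182 6.02848547] 59.80595078319311 [ 0.53022197 -0.24427692  0.06636744]
```

View pics/w7.png

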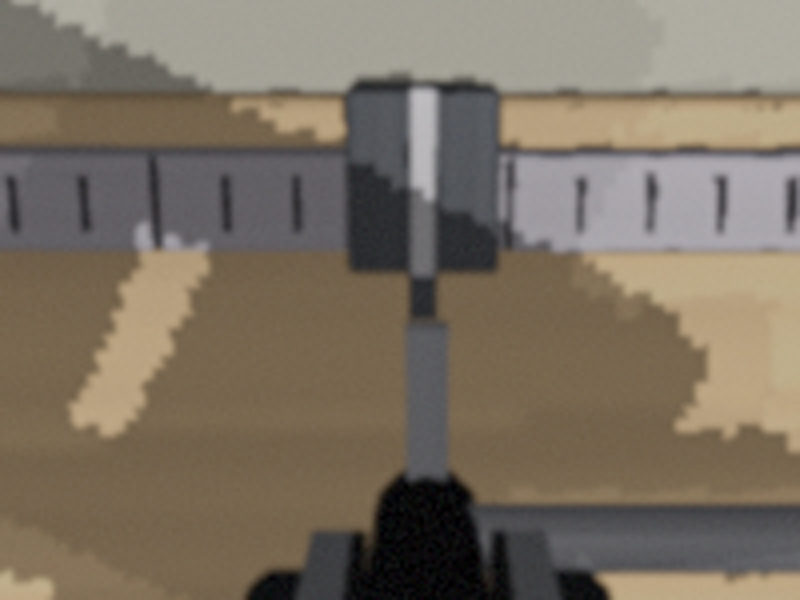

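The pointer (column 427) and the tooth (column 423) line up to within about 1 mm, at rest and held, so I'll hand it in.

```bash
python3 -c "
from plant import ctrl
print(ctrl.sign_off())"
```

```text
the job is handed in; nothing more can be done
None
```

The job is handed in: three discs lie flat in the tray, and the gripper is holding the post against its spring with the pointer about 1 mm from the rider's tooth, at about 16 s of the 58 s allowed; `sign_off` returned no verdict.

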